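# Find the full coffee tin by its weight and hold it up

## Task

Three identical closed tins of coffee beans stand on wooden coasters and only one is full: heft them in turn from the robot's left to its right, lifting each a few centimetres straight up over its coaster and holding it still a moment, to find the heaviest by feel. Set the two lighter ones back upright where they stood without dropping them, leave everything else on the worktop alone, and finish still gripping the heaviest tin, held up over its coaster, steady and upright, with its underside more than 12 cm above the worktop; do not put it down or let go.

Things in the scene. Friction and masses are not known exactly. Their poses are not given: they have to be found in the camera images.
- tin_1: one of three identical closed metal tins, upright boxes 88 mm along own x, 58 mm along own y (grip across this), 115 mm tall; straight walls to 110 mm. Origin at the centre of its underside, z up. Stands on a coaster (any of the three), own x within 0.5 rad of straight ahead. Weight unknown, 0.1 to 0.65 kg, centred; one tin outweighs each other one by at least 0.15 kg
- tin_2: one of three identical closed metal tins, upright boxes 88 mm along own x, 58 mm along own y (grip across this), 115 mm tall; straight walls to 110 mm. Origin at the centre of its underside, z up. Stands on a coaster (any of the three), own x within 0.5 rad of straight ahead. Weight unknown, 0.1 to 0.65 kg, centred; one tin outweighs each other one by at least 0.15 kg
- tin_3: one of three identical closed metal tins, upright boxes 88 mm along own x, 58 mm along own y (grip across this), 115 mm tall; straight walls to 110 mm. Origin at the centre of its underside, z up. Stands on a coaster (any of the three), own x within 0.5 rad of straight ahead. Weight unknown, 0.1 to 0.65 kg, centred; one tin outweighs each other one by at least 0.15 kg
- coaster_left: round dark wooden coaster, 124 mm across and 6 mm thick, fixed to the worktop, the one at the robot's left (+y) of the row of three; origin at the centre of its underside, so its top is 6 mm above the origin. One tin stands on it, within about 10 mm of its centre
- coaster_middle: round dark wooden coaster, 124 mm across and 6 mm thick, fixed to the worktop, the one at the middle of the row of three; origin at the centre of its underside, so its top is 6 mm above the origin. One tin stands on it, within about 10 mm of its centre
- coaster_right: round dark wooden coaster, 124 mm across and 6 mm thick, fixed to the worktop, the one at the robot's right (-y) of the row of three; origin at the centre of its underside, so its top is 6 mm above the origin. One tin stands on it, within about 10 mm of its centre
- burner: bystander: white ceramic incense burner on a foot, 82 mm across, 78 mm tall, origin at the centre of its underside; beyond the row of tins
- grinder: bystander: black plastic coffee grinder, 100 mm across, 185 mm tall, origin at the centre of its underside; to the right
- scoop: bystander: spoon-shaped coffee scoop with a wooden handle, 170 mm long, lying on the worktop to the right of the tins, roughly along x; origin at its middle, underneath
- cup_1: bystander: small white handleless sini cup, 62 mm across, 45 mm tall, on the steel tray (210 mm square, fixed) at the left; origin at the centre of its underside
- cup_2: bystander: small white handleless sini cup, 62 mm across, 45 mm tall, on the steel tray (210 mm square, fixed) at the left; origin at the centre of its underside
- cup_3: bystander: small white handleless sini cup, 62 mm across, 45 mm tall, on the steel tray (210 mm square, fixed) at the left; origin at the centre of its underside
- cup_4: bystander: small white handleless sini cup, 62 mm across, 45 mm tall, on the steel tray (210 mm square, fixed) at the left; origin at the centre of its underside

How it is judged:
By the outcome, as a careful person would: the job done as asked, in the order asked, and still so for the second after the job is handed in, while the arm keeps its last pose, push and grip.
It also fails if it takes over 72 s, if anything falls off the work surface, if the arm or the gripper's body presses on something with over 40 N, if the wrist force passes 120 N, or if a joint passes its speed limit or range.

## Robot

A 6-joint arm with a two-finger parallel gripper is mounted at the origin on the work surface. World frame = base frame: x ahead of the robot, y to its left, z up, the work surface at z = 0. Lengths are in m, angles in rad, forces in N, time in s.
With the tool pointing down it reaches from about 0.375 to 0.975 m from the base axis. Payload 3.8 kg.
Tool frame: the origin (TCP) lies where the fingers leave the gripper's body, on its centre line; the fingertips stand 73 mm ahead of it and the grasp point (between the pads) lies 54 mm ahead of it; z points along the fingers, y is the line along which they close (so a half turn about z gives the same grasp; the last joint's range is limited). The gripper opens to 85 mm and grips with 20 to 120 N. Pads are 22 mm wide; open, the fingers measure 114 mm over their backs; the gripper's body (76 mm by 85 mm) begins 54 mm behind the grasp point. The pads swing forward as they close: fully open they stand 13 mm farther back than shut.
Start: joints at [1.277, 0.264, 1.604, -0, 1.274, -0.037], TCP at [0.171, 0.653, 0.304] pointing down, gripper open.
Joint ranges: [-2.63, 2.63], [-0.94, 2.18], [0.31, 2.57], [-1.31, 4.45], [0, 2.66], [-2.55, 2.55]. Speed limits (rad/s): [2.57, 2.57, 3.14, 3.14, 3.14, 3.14].

## Interface

Orientations are given as a rotation vector (axis times angle).
In Python, from workcell import read_state, viewer, bot gives the robot as it stands.
- The arm moves only by the tool jog_arm, never from a script. Its argument "increments" is a list that holds one entry, the list of rows, each a list of 7 numbers: the shift along the tool's x, y, z in units of 30 mm (1.0 is 30 mm), then the turn, a rotation vector about the tool's x, y, z in units of 6 degrees (1.0 is 6 degrees), then the opening, from -1 (shut) to 1 (fully open). A call has exactly 5 rows; each row shifts and turns the commanded pose from where the row before left it, along the tool's axes as they then stand; what a row does not reach is not made up. A row lasts 1/12 s, in which the tool goes at most 41.7 mm and 7.16 degrees, less where a joint would pass 70% of its speed; a pose out of reach is approached as far as the arm can. A call is refused whole if a number of a shift passes 1 or a number of a turn 1, either way. A call with a gripper value outside its range is refused whole. The fingers move at their own pace and stop on an object; "force" is the grip in N (left out, the last holds). Time passes only in rows, so rows that do not move let the fingers close, or fill a call up. It gives the time, the measured TCP pose, the force, the opening and the grip force at its end, in the units of the state.
- read_state(): the state, without advancing time (a new reading comes with each control period).
- viewer.read_camera(name): name is "side" or "top"; returns (picture, depth): 420x560x3 uint8, blue, green, red; 420x560 float32, m along the optical axis (not along the pixel's ray), 0 where there is no reading.
- viewer.camera_params(name): a dict with "fx", "fy", "cx", "cy" (pixels), "R" (3x3) and "t" (3): a world point X has camera coordinates R X + t. Camera axes: x right, y down, z forward; pixel columns grow to the right and rows downward; lengths in m; the calibration is good to about 2 mm. A picture is of the moment at which its call begins. camera_params takes no time and is no camera call.
- bot.finish_job(): hands the job in; it is judged then, once.
The state is a dict: "time": time; "q": joint angles; "joint_vel": joint speeds; "joint_torque": joint torques, N m; "tool_pos": TCP position; "tcp_rot": TCP orientation; "wrist_force": force on the tool from outside, world axes, zero at the start; "torque": the same for the moment, N m; "width": opening from 0.0 (shut) to 1.0 (fully open); "grip_force": force on a finger pad.
Only numpy, scipy, OpenCV 4.12 (cv2) and the standard library are available. Lean on these libraries where they do the work, as an engineer would, in place of code of your own. Each camera call takes 0.05 s, during which the arm holds its last target. There are 200 camera calls.

## Working session

There is one attempt and no reset: what is moved stays moved. The work goes in short steps, Python scripts to look and compute and a tool call to move; the robot and the scene stay as the last step left them, time stands still between calls to the robot, and variables do not carry over. Pictures are saved under pics/ and viewed, at most 10 in all, crops included, and the job is handed in when it is done.

Besides the shell and the picture viewer there is one more tool, called after "Call:" as a command line: name --argument value ..., lists and objects as JSON in quotes. jog_arm: Moves the arm, as the interface text tells. Its arguments: {"type":"object","properties":{"increments":{"type":"array","items":{"type":"array","items":{"type":"array","items":{"type":"number"}}}},"force":{"type":"number"}},"required":["increments"]}

```bash
mkdir -p pics; ls; python3 - <<'E'
from workcell import read_state, viewer, bot
import cv2, numpy as np
s=read_state(); print({k:np.round(v,3).tolist() for k,v in s.items()})
for n in("side","top"):
    im,d=viewer.read_camera(n); cv2.imwrite(f"pics/{n}0.png",im); np.save(f"pics/{n}0.npy",d)
    p=viewer.camera_params(n); print(n,{k:np.round(v,3).tolist() for k,v in p.items()})
E
```

```text
pics
{'time': 0.0, 'q': [1.277, 0.265, 1.605, -0.0, 1.274, -0.037], 'joint_vel': [-0.001, 0.001, -0.0, -0.001, -0.001, 0.0], 'joint_torque': [-0.0, -51.509, -36.732, -0.0, 0.013, 0.0], 'tool_pos': [0.171, 0.652, 0.303], 'tcp_rot': [-0.402, -3.115, 0.003], 'wrist_force': [-0.102, 0.103, 0.057], 'torque': [0.034, 0.042, 0.029], 'grip_force': 0.0, 'width': 1.001}
side {'fx': 461.001, 'fy': 461.001, 'cx': 282.737, 'cy': 208.052, 'R': [[0.992, -0.128, -0.015], [-0.074, -0.476, -0.876], [0.105, 0.87, -0.482]], 't': [-0.587, 0.091, 1.32]}
top {'fx': 512.824, 'fy': 512.824, 'cx': 284.882, 'cy': 214.659, 'R': [[0.023, -1.0, -0.011], [-0.996, -0.022, -0.088], [0.087, 0.013, -0.996]], 't': [0.015, 0.598, 1.343]}
```

View pics/top0.png

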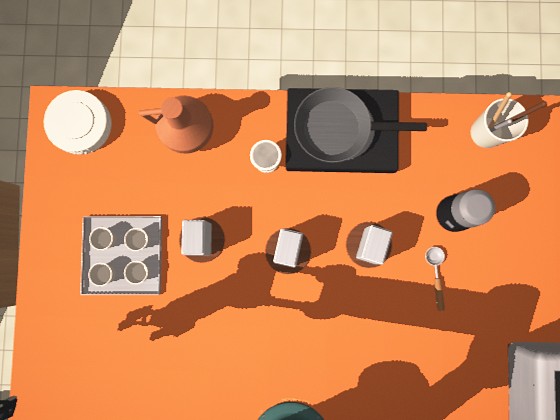

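View pics/side0.png

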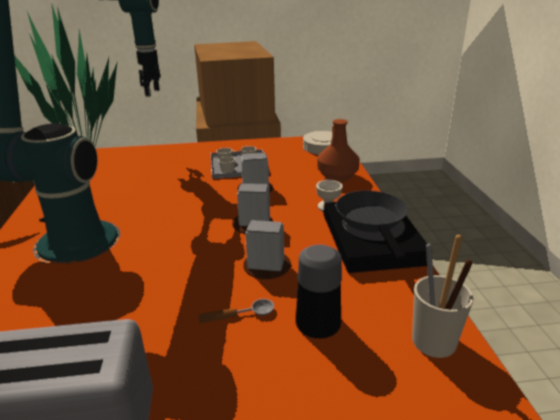

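The top view shows the tins at about (196,238), (289,247) and (375,245), with the burner at (265,156), the grinder at (467,208), the scoop at (437,275) and the tray at (121,255). In the side view the tins are at about (255,170), (254,205) and (265,247). Next I'll measure the lids in both views using depth.

```bash
cat > h.py <<'E'
import numpy as np, cv2
from workcell import read_state, viewer, bot
def cloud(n,d):
    p=viewer.camera_params(n); v,u=np.nonzero(d>0); z=d[v,u]
    c=np.stack([(u-p["cx"])/p["fx"]*z,(v-p["cy"])/p["fy"]*z,z],1)
    return (c-p["t"])@p["R"],u,v   # R^T (c-t)
E
python3 - <<'E'
from h import *
C={}
for n in("top","side"):
    d=np.load(f"pics/{n}0.npy"); P,u,v=cloud(n,d); C[n]=P
    print(n,"table z",np.median(P[(abs(P[:,0]-.4)<.03)&(abs(P[:,1])<.2),2]))
seeds=[]
d=np.load("pics/top0.npy");P,u,v=cloud("top",d)
for (a,b) in((196,238),(289,247),(375,245)):
    s=P[(u==a)&(v==b)][0]; print("seed",s.round(3))
    for n in C:
        Q=C[n]; m=(np.linalg.norm(Q[:,:2]-s[:2],axis=1)<.075)
        near=Q[m]; t=near[near[:,2]>s[2]-.012]
        r=cv2.minAreaRect((t[:,:2]*1000).astype(np.float32))
        print(n,len(t),"ztop",np.median(t[:,2]).round(4),"c",np.round(r[0],1),"sz",np.round(r[1],1),"ang",round(r[2],1),"mean",(t[:,:2].mean(0)*1000).round(1))
E
cat > crop.py <<'E'
import cv2
im=cv2.imread("pics/top0.png"); cv2.imwrite("pics/crop.png",cv2.resize(im[205:280,165:415],None,fx=3.2,fy=3.2,interpolation=cv2.INTER_CUBIC))
E
python3 crop.py
```

```text
top table z -0.00034891742697099797
side table z -0.0012688674147701606
seed [0.526 0.247 0.119]
top 807 ztop 0.1201 c [528.7 256.4] sz [85.5 59. ] ang 0.7 mean [528.1 254.8]
side 244 ztop 0.1179 c [528.7 249.5] sz [62.5 87.1] ang 85.8 mean [527.2 241.5]
seed [0.509 0.016 0.115]
top 818 ztop 0.1197 c [509.   19.5] sz [57.8 87.9] ang 78.7 mean [508.7  19.5]
side 397 ztop 0.118 c [508.6  13.5] sz [62.3 86.4] ang 77.8 mean [507.7   4.1]
seed [ 0.519 -0.196  0.121]
top 810 ztop 0.1197 c [ 521.4 -200.7] sz [58.6 87.7] ang 74.1 mean [ 521.1 -199.7]
side 508 ztop 0.1189 c [ 519.5 -209.5] sz [62.  87.9] ang 76.4 mean [ 520.7 -213.5]
```

View pics/crop.png

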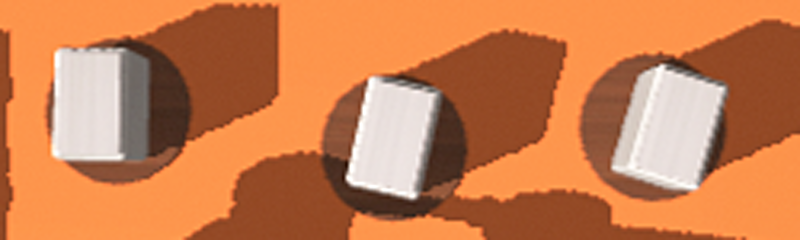

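The enlarged crop shows the lid outlines. The left tin is square-on, and the middle and right tins lean to the right (negative yaw). The two views agree on height, with lids at about 0.120. Their y values differ by 6–8 mm, so I'll use the side-view walls to settle that and then compute the first move.

```bash
cat >> h.py <<'E'
from scipy.spatial.transform import Rotation as Ro
def plan(x,y,z,yaw):
    "units: turn about tool z first, then shifts in the turned tool frame"
    s=read_state(); R=Ro.from_rotvec(s["tcp_rot"])
    cur=np.degrees(np.arctan2(R.as_matrix()[1,1],R.as_matrix()[0,1]))-90
    want=Ro.from_euler("z",yaw,degrees=True)*Ro.from_rotvec([0,np.pi,0])
    dr=np.degrees((R.inv()*want).as_rotvec())/6
    e=want.inv().apply(np.array([x,y,z])-s["tool_pos"])/.03
    print("yaw",cur.round(2),"turn units",dr.round(2),"shift units",e.round(2))
E
python3 - <<'E'
from h import *
d=np.load("pics/side0.npy");P,u,v=cloud("side",d)
for x,y in((.528,.255),(.509,.0185),(.521,-.202)):
    m=(abs(P[:,0]-x)<.05)&(abs(P[:,1]-y+.03)<.03)&(P[:,2]>.03)&(P[:,2]<.105)
    Q=P[m]; k=np.polyfit(Q[:,0]-x,Q[:,1],1); r=Q[:,1]-np.polyval(k,Q[:,0]-x); g=abs(r)<.006
    k=np.polyfit(Q[g,0]-x,Q[g,1],1); a=np.arctan(k[0]); print(len(Q),"yaw",np.degrees(a).round(1),"centre y",(k[1]+.029/np.cos(a)).round(4),"xrange",np.percentile(Q[g,0],[1,99]).round(3))
plan(.528,.254,.25,0)
E
```

```text
532 yaw 0.6 centre y 0.2537 xrange [0.486 0.57 ]
712 yaw -11.0 centre y 0.0164 xrange [0.461 0.545]
935 yaw -14.6 centre y -0.2039 xrange [0.473 0.556]
yaw -14.71 turn units [-0.02 -0.   -2.45] shift units [-11.89 -13.28   1.76]
```

Call:
jog_arm --increments '[[[-0.9, -0.9, 0, 0, 0, -0.6, 1], [-0.9, -0.9, 0, 0, 0, -0.6, 1], [-0.9, -0.9, 0, 0, 0, -0.6, 1], [-0.9, -0.9, 0, 0, 0, -0.65, 1], [-0.9, -0.9, 0, 0, 0, 0, 1]]]'

```text
time: 0.52
tool_pos: [0.2874, 0.5002, 0.3032]
tcp_rot: [0.006, -3.141, 0.002]
wrist_force: [-0.3, 1.6, 0.6]
width: 1.0
grip_force: 0.0
```

Call:
jog_arm --increments '[[[-0.9, -0.9, 0, 0, 0, 0, 1], [-0.9, -0.9, 0, 0, 0, 0, 1], [-0.9, -0.9, 0, 0, 0, 0, 1], [-0.9, -0.9, 0, 0, 0, 0, 1], [-0.9, -0.9, 0, 0, 0, 0, 1]]]'

```text
time: 0.93
tool_pos: [0.423, 0.3653, 0.3035]
tcp_rot: [-0.0, -3.141, 0.001]
wrist_force: [0.1, 0.6, -0.3]
width: 1.004
grip_force: 0.0
```

```bash
python3 -c "
from h import *
s=read_state();print(s['time'],s['tool_pos'],s['wrist_force'])
plan(.5285,.2545,.21,0.7)"
```

```text
0.9333 [0.42304564 0.36534248 0.30349995] [ 0.12169143  0.56468083 -0.30837582]
yaw -0.01 turn units [-0.   -0.   -0.12] shift units [-3.47 -3.74  3.12]
```

Call:
jog_arm --increments '[[[-0.9, -0.95, 0.6, 0, 0, -0.1, 1], [-0.9, -0.95, 0.7, 0, 0, 0, 1], [-0.9, -0.95, 0.7, 0, 0, 0, 1], [-0.77, -0.89, 0.7, 0, 0, 0, 1], [0, 0, 0.4, 0, 0, 0, 1]]]'

```text
time: 1.35
tool_pos: [0.5252, 0.2554, 0.2114]
tcp_rot: [0.009, -3.141, 0.005]
wrist_force: [-0.9, 0.5, 0.1]
width: 1.001
grip_force: 0.0
```

```bash
python3 - <<'E'
from h import *
plan(.5285,.2545,.137,0.7)
o=[]
im,d=viewer.read_camera("top"); o.append(im[150:300,100:300]); im,d=viewer.read_camera("side"); o.append(im[60:210,150:350])
cv2.imwrite("pics/a.png",cv2.resize(np.hstack(o),None,fx=2,fy=2))
E
```

```text
yaw 0.33 turn units [-0.03 -0.01 -0.06] shift units [-0.11 -0.03  2.48]
```

View pics/a.png

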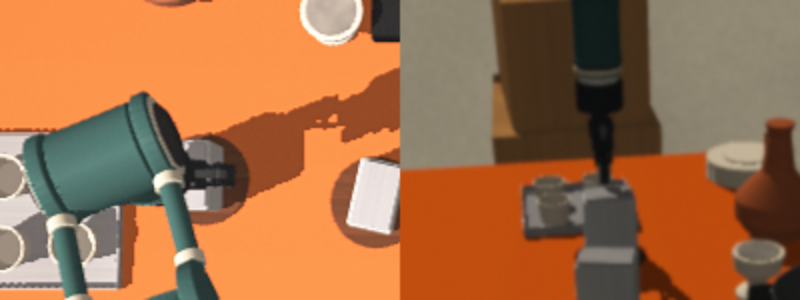

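The gripper is centred over the left tin in both views: fingers at about (210,175) in the top crop and above the lid at (605,190) in the side crop. I'll descend and grip.

Call:
jog_arm --increments '[[[-0.1, 0, 0.6, 0, 0, 0, 1], [0, 0, 0.7, 0, 0, 0, 1], [0, 0, 0.6, 0, 0, 0, 1], [0, 0, 0.5, 0, 0, 0, 1], [0, 0, 0.1, 0, 0, 0, 1]]]' --force 50

```text
time: 1.87
tool_pos: [0.5234, 0.261, 0.1371]
tcp_rot: [0.019, -3.137, 0.002]
wrist_force: [-1.8, -0.2, -0.3]
width: 1.002
grip_force: 0.0
```

Call:
jog_arm --increments '[[[0, 0, 0, 0, 0, 0, 0.6], [0, 0, 0, 0, 0, 0, 0.4], [0, 0, 0, 0, 0, 0, 0.2], [0, 0, 0, 0, 0, 0, 0], [0, 0, 0, 0, 0, 0, -0.5]]]'

```text
time: 2.28
tool_pos: [0.5264, 0.2606, 0.141]
tcp_rot: [-0.016, 3.14, 0.001]
wrist_force: [-1.4, -2.9, 6.6]
width: 0.688
grip_force: 54.2
```

Call:
jog_arm --increments '[[[0, 0, 0, 0, 0, 0, -1], [0, 0, 0, 0, 0, 0, -1], [0, 0, 0, 0, 0, 0, -1], [0, 0, 0, 0, 0, 0, -1], [0, 0, 0, 0, 0, 0, -1]]]'

```text
time: 2.7
tool_pos: [0.5265, 0.2606, 0.141]
tcp_rot: [-0.016, 3.14, 0.002]
wrist_force: [-2.4, -3.5, 6.0]
width: 0.684
grip_force: 54.1
```

Call:
jog_arm --increments '[[[0, 0, -0.15, 0, 0, 0, -1], [0, 0, -0.3, 0, 0, 0, -1], [0, 0, -0.4, 0, 0, 0, -1], [0, 0, -0.4, 0, 0, 0, -1], [0, 0, -0.25, 0, 0, 0, -1]]]'

```text
time: 3.12
tool_pos: [0.5265, 0.2608, 0.1864]
tcp_rot: [-0.016, 3.139, 0.002]
wrist_force: [-0.3, 1.3, -4.6]
width: 0.684
grip_force: 54.2
```

Call:
jog_arm --increments '[[[0, 0, 0, 0, 0, 0, -1], [0, 0, 0, 0, 0, 0, -1], [0, 0, 0, 0, 0, 0, -1], [0, 0, 0, 0, 0, 0, -1], [0, 0, 0, 0, 0, 0, -1]]]'

```text
time: 3.53
tool_pos: [0.5252, 0.2601, 0.1833]
tcp_rot: [0.016, -3.14, 0.001]
wrist_force: [0.7, 0.0, -4.6]
width: 0.688
grip_force: 54.2
```

Call:
jog_arm --increments '[[[0, 0, 0, 0, 0, 0, -1], [0, 0, 0, 0, 0, 0, -1], [0, 0, 0, 0, 0, 0, -1], [0, 0, 0, 0, 0, 0, -1], [0, 0, 0, 0, 0, 0, -1]]]'

```text
time: 3.95
tool_pos: [0.5258, 0.2603, 0.1841]
tcp_rot: [0.016, -3.141, 0.0]
wrist_force: [-0.3, -0.3, -4.3]
width: 0.688
grip_force: 54.2
```

Call:
jog_arm --increments '[[[0, 0, 0, 0, 0, 0, -1], [0, 0, 0, 0, 0, 0, -1], [0, 0, 0, 0, 0, 0, -1], [0, 0, 0, 0, 0, 0, -1], [0, 0, 0, 0, 0, 0, -1]]]'

```text
time: 4.37
tool_pos: [0.5258, 0.2603, 0.1842]
tcp_rot: [-0.016, 3.142, -0.0]
wrist_force: [-1.0, 0.1, -4.9]
width: 0.682
grip_force: 54.2
```

```bash
python3 - <<'E'
from h import *
s=read_state();print({k:np.round(s[k],3).tolist() for k in("time","q","joint_torque","tool_pos","wrist_force","torque")})
im,d=viewer.read_camera("side"); im2,d2=viewer.read_camera("top")
cv2.imwrite("pics/b.png",cv2.resize(np.hstack([im2[150:300,100:300],im[60:210,150:350]]),None,fx=2,fy=2))
for _ in range(6): viewer.read_camera("top"); s=read_state(); print(s["wrist_force"].round(2),s["tool_pos"].round(4))
E
```

```text
{'time': 4.367, 'q': [0.417, 0.201, 1.913, -0.0, 1.027, -1.164], 'joint_torque': [0.003, -46.974, -35.198, -0.013, -0.011, -0.0], 'tool_pos': [0.526, 0.26, 0.184], 'wrist_force': [-0.984, 0.121, -4.927], 'torque': [0.015, 0.078, 0.017]}
[-0.36  0.15 -5.09] [0.5258 0.2603 0.1842]
[ 0.41  0.52 -4.6 ] [0.5258 0.2603 0.1842]
[ 0.88 -0.32 -3.99] [0.5258 0.2603 0.1842]
[-0.02  0.38 -4.99] [0.5258 0.2603 0.1842]
[ 0.39 -0.74 -5.07] [0.5258 0.2603 0.1842]
[ 0.54 -0.76 -4.92] [0.5258 0.2603 0.1842]
```

View pics/b.png

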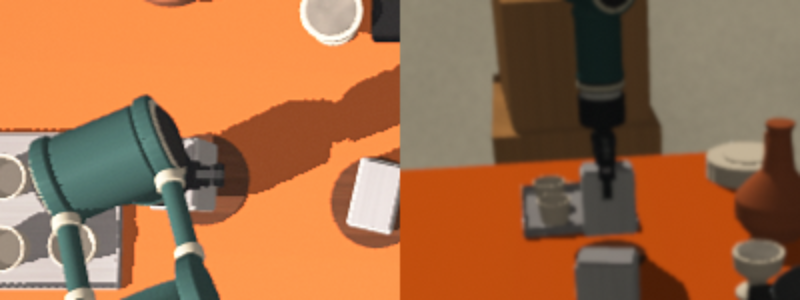

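The left tin is lifted and weighs about 4.7 N (0.48 kg). The picture shows it clear and upright, at (608,200) in the side half. I'll lower it gently.

Call:
jog_arm --increments '[[[0, 0, 0.3, 0, 0, 0, -1], [0, 0, 0.4, 0, 0, 0, -1], [0, 0, 0.35, 0, 0, 0, -1], [0, 0, 0.2, 0, 0, 0, -1], [0, 0, 0.1, 0, 0, 0, -1]]]'

```text
time: 5.18
tool_pos: [0.5242, 0.2596, 0.1411]
tcp_rot: [0.016, -3.137, 0.003]
wrist_force: [-7.2, -3.4, 11.6]
width: 0.683
grip_force: 54.0
```

Call:
jog_arm --increments '[[[0, 0, 0.03, 0, 0, 0, -1], [0, 0, 0.03, 0, 0, 0, -1], [0, 0, 0.03, 0, 0, 0, -1], [0, 0, 0, 0, 0, 0, -1], [0, 0, 0, 0, 0, 0, -1]]]'

```text
time: 5.6
tool_pos: [0.5261, 0.2604, 0.1413]
tcp_rot: [-0.016, 3.141, 0.0]
wrist_force: [1.1, -0.2, -4.3]
width: 0.688
grip_force: 54.0
```

Call:
jog_arm --increments '[[[0, 0, 0.03, 0, 0, 0, -1], [0, 0, 0.03, 0, 0, 0, -1], [0, 0, 0, 0, 0, 0, -1], [0, 0, 0, 0, 0, 0, -1], [0, 0, 0, 0, 0, 0, -1]]]'

```text
time: 6.02
tool_pos: [0.5262, 0.2605, 0.141]
tcp_rot: [-0.016, 3.14, 0.001]
wrist_force: [-3.0, -3.2, 5.2]
width: 0.689
grip_force: 53.9
```

Call:
jog_arm --increments '[[[0, 0, 0, 0, 0, 0, 0.4], [0, 0, 0, 0, 0, 0, 0.6], [0, 0, 0, 0, 0, 0, 0.8], [0, 0, 0, 0, 0, 0, 1], [0, 0, 0, 0, 0, 0, 1]]]'

```text
time: 6.43
tool_pos: [0.5262, 0.2606, 0.1394]
tcp_rot: [-0.016, 3.141, 0.001]
wrist_force: [-0.2, -0.4, -0.2]
width: 0.998
grip_force: 0.0
```

Call:
jog_arm --increments '[[[0, 0, 0, 0, 0, 0, 1], [0, 0, -0.3, 0, 0, 0, 1], [0, 0, -0.8, 0, 0, 0, 1], [0, 0, -1, 0, 0, 0, 1], [0, 0, -1, 0, 0, 0, 1]]]'

```text
time: 6.85
tool_pos: [0.5252, 0.2601, 0.2328]
tcp_rot: [0.016, -3.14, 0.001]
wrist_force: [1.2, 0.5, 0.4]
width: 1.002
grip_force: 0.0
```

```bash
python3 - <<'E'
from h import *
s=read_state(); print(s['time'],s['tool_pos'],s['wrist_force'])
plan(.509,.0175,.24,-11)
d=viewer.read_camera("side")[1];P,u,v=cloud("side",d)
x,y=.528,.255
m=(abs(P[:,0]-x)<.05)&(abs(P[:,1]-y+.03)<.03)&(P[:,2]>.03)&(P[:,2]<.105)
Q=P[m]; k=np.polyfit(Q[:,0]-x,Q[:,1],1); r=Q[:,1]-np.polyval(k,Q[:,0]-x); g=abs(r)<.006
k=np.polyfit(Q[g,0]-x,Q[g,1],1); a=np.arctan(k[0]); print(len(Q),"yaw",np.degrees(a).round(1),"centre y",(k[1]+.029/np.cos(a)).round(4),"xrange",np.percentile(Q[g,0],[1,99]).round(3),"z",np.percentile(Q[g,2],[1,99]))
E
```

```text
6.85 [0.52516991 0.26007523 0.23284734] [1.18696905 0.53645829 0.44060204]
yaw 0.59 turn units [-0.01 -0.02  1.93] shift units [-1.01 -8.04 -0.24]
530 yaw 0.1 centre y 0.2544 xrange [0.485 0.57 ] z [0.03209339 0.10421746]
```

Call:
jog_arm --increments '[[[0, -0.3, -0.2, 0, 0, 0.95, 1], [-0.05, -0.8, 0, 0, 0, 0.95, 1], [-0.1, -1, 0, 0, 0, 0, 1], [-0.1, -1, 0, 0, 0, 0, 1], [-0.1, -1, 0, 0, 0, 0, 1]]]'

```text
time: 7.32
tool_pos: [0.5171, 0.1363, 0.239]
tcp_rot: [0.294, 3.127, 0.0]
wrist_force: [1.0, -0.2, -0.2]
width: 1.0
grip_force: 0.0
```

Call:
jog_arm --increments '[[[-0.1, -1, 0, 0, 0, 0, 1], [-0.1, -1, 0, 0, 0, 0, 1], [-0.1, -1, 0, 0, 0, 0, 1], [0, -0.6, 0, 0, 0, 0, 1], [0, -0.2, 0, 0, 0, 0, 1]]]'

```text
time: 7.73
tool_pos: [0.5043, 0.0212, 0.2388]
tcp_rot: [0.3, 3.126, -0.001]
wrist_force: [0.1, 0.9, -0.0]
width: 0.997
grip_force: 0.0
```

Call:
jog_arm --increments '[[[0, 0, 0.5, 0, 0, 0, 1], [0, 0, 0.5, 0, 0, 0, 1], [0, 0, 0, 0, 0, 0, 1], [0, 0, 0, 0, 0, 0, 1], [0, 0, 0, 0, 0, 0, 1]]]'

```text
time: 8.15
tool_pos: [0.5051, 0.0241, 0.2089]
tcp_rot: [0.295, 3.127, 0.0]
wrist_force: [0.6, -0.6, 0.6]
width: 1.003
grip_force: 0.0
```

```bash
python3 - <<'E'
from h import *
plan(.509,.0185,.139,-11)
s=read_state(); print(s['time'],s['tool_pos'],s['wrist_force'])
P,u,v=cloud("top",viewer.read_camera("top")[1])
m=(np.linalg.norm(P[:,:2]-[.528,.255],axis=1)<.075)&(P[:,2]>.112)&(P[:,2]<.13); t=P[m]
print(len(t),cv2.minAreaRect((t[:,:2]*1000).astype(np.float32)),t[:,:2].mean(0))
E
```

```text
yaw -10.77 turn units [0.   0.01 0.04] shift units [-0.16 -0.16  2.33]
8.15 [0.50507847 0.02405531 0.20894474] [ 0.62733231 -0.58432743  0.62965461]
775 ((528.621337890625, 256.54779052734375), (84.97348022460938, 57.734580993652344), 1.274165153503418) [0.52828317 0.25589909]
```

Call:
jog_arm --increments '[[[-0.15, -0.08, 0.5, 0, 0, 0, 1], [0, 0, 0.7, 0, 0, 0, 1], [0, 0, 0.6, 0, 0, 0, 1], [0, 0, 0.4, 0, 0, 0, 1], [0, 0, 0.1, 0, 0, 0, 1]]]'

```text
time: 8.62
tool_pos: [0.5076, 0.0206, 0.1376]
tcp_rot: [-0.295, -3.125, 0.0]
wrist_force: [1.0, 1.2, 0.5]
width: 1.002
grip_force: 0.0
```

Call:
jog_arm --increments '[[[0, 0, 0, 0, 0, 0, 0.6], [0, 0, 0, 0, 0, 0, 0.5], [0, 0, 0, 0, 0, 0, 0.4], [0, 0, 0, 0, 0, 0, 0.3], [0, 0, 0, 0, 0, 0, -0.5]]]'

```text
time: 9.03
tool_pos: [0.5097, 0.0201, 0.1408]
tcp_rot: [0.295, 3.125, -0.0]
wrist_force: [-0.9, -1.6, 5.2]
width: 0.671
grip_force: 53.6
```

Call:
jog_arm --increments '[[[0, 0, 0, 0, 0, 0, -1], [0, 0, 0, 0, 0, 0, -1], [0, 0, 0, 0, 0, 0, -1], [0, 0, 0, 0, 0, 0, -1], [0, 0, 0, 0, 0, 0, -1]]]'

```text
time: 9.45
tool_pos: [0.5097, 0.0201, 0.1408]
tcp_rot: [0.296, 3.125, -0.0]
wrist_force: [-2.0, -2.0, 6.5]
width: 0.672
grip_force: 53.7
```

Gripped. Lift and hold still.

Call:
jog_arm --increments '[[[0, 0, -0.15, 0, 0, 0, -1], [0, 0, -0.3, 0, 0, 0, -1], [0, 0, -0.4, 0, 0, 0, -1], [0, 0, -0.4, 0, 0, 0, -1], [0, 0, -0.25, 0, 0, 0, -1]]]'

```text
time: 9.87
tool_pos: [0.5094, 0.0204, 0.1864]
tcp_rot: [0.296, 3.125, 0.001]
wrist_force: [0.3, -0.9, -1.8]
width: 0.671
grip_force: 53.5
```

Call:
jog_arm --increments '[[[0, 0, 0, 0, 0, 0, -1], [0, 0, 0, 0, 0, 0, -1], [0, 0, 0, 0, 0, 0, -1], [0, 0, 0, 0, 0, 0, -1], [0, 0, 0, 0, 0, 0, -1]]]'

```text
time: 10.28
tool_pos: [0.508, 0.0203, 0.1834]
tcp_rot: [-0.296, -3.126, 0.0]
wrist_force: [-0.2, -0.1, -2.8]
width: 0.673
grip_force: 53.5
```

Call:
jog_arm --increments '[[[0, 0, 0, 0, 0, 0, -1], [0, 0, 0, 0, 0, 0, -1], [0, 0, 0, 0, 0, 0, -1], [0, 0, 0, 0, 0, 0, -1], [0, 0, 0, 0, 0, 0, -1]]]'

```text
time: 10.7
tool_pos: [0.5086, 0.0203, 0.1841]
tcp_rot: [-0.296, -3.127, 0.0]
wrist_force: [0.6, -0.4, -2.3]
width: 0.678
grip_force: 53.5
```

Call:
jog_arm --increments '[[[0, 0, 0, 0, 0, 0, -1], [0, 0, 0, 0, 0, 0, -1], [0, 0, 0, 0, 0, 0, -1], [0, 0, 0, 0, 0, 0, -1], [0, 0, 0, 0, 0, 0, -1]]]'

```text
time: 11.12
tool_pos: [0.5086, 0.0203, 0.1842]
tcp_rot: [0.296, 3.128, -0.0]
wrist_force: [-0.2, 1.0, -3.3]
width: 0.679
grip_force: 53.5
```

```bash
python3 - <<'E'
from h import *
F=[]
for _ in range(8): viewer.read_camera("top"); s=read_state(); F.append(s["wrist_force"])
print(np.mean(F,0),np.std(F,0),s["tool_pos"],s["time"])
E
```

```text
[-0.1498193  -0.08441578 -2.29166689] [0.51394221 0.36339865 0.49774867] [0.50859194 0.0203301  0.1842133 ] 11.5167
```

The middle tin weighs about 2.4 N, less than the left one. I'll set it down with a slower touchdown.

Call:
jog_arm --increments '[[[0, 0, 0.3, 0, 0, 0, -1], [0, 0, 0.4, 0, 0, 0, -1], [0, 0, 0.3, 0, 0, 0, -1], [0, 0, 0.2, 0, 0, 0, -1], [0, 0, 0.08, 0, 0, 0, -1]]]'

```text
time: 11.93
tool_pos: [0.5071, 0.0203, 0.1435]
tcp_rot: [-0.296, -3.124, 0.001]
wrist_force: [-0.3, -0.1, -2.8]
width: 0.673
grip_force: 53.5
```

Call:
jog_arm --increments '[[[0, 0, 0.02, 0, 0, 0, -1], [0, 0, 0.03, 0, 0, 0, -1], [0, 0, 0.04, 0, 0, 0, -1], [0, 0, 0.04, 0, 0, 0, -1], [0, 0, 0.04, 0, 0, 0, -1]]]'

```text
time: 12.35
tool_pos: [0.509, 0.0203, 0.1411]
tcp_rot: [0.296, 3.127, 0.0]
wrist_force: [0.3, 0.3, -2.1]
width: 0.672
grip_force: 53.5
```

Call:
jog_arm --increments '[[[0, 0, 0.03, 0, 0, 0, -1], [0, 0, 0.02, 0, 0, 0, -1], [0, 0, 0, 0, 0, 0, -1], [0, 0, 0, 0, 0, 0, -1], [0, 0, 0, 0, 0, 0, -1]]]'

```text
time: 12.77
tool_pos: [0.509, 0.0203, 0.1408]
tcp_rot: [0.296, 3.127, 0.0]
wrist_force: [-3.8, -0.2, 6.1]
width: 0.671
grip_force: 53.7
```

Down and supported. Release, rise and go to the right tin.

Call:
jog_arm --increments '[[[0, 0, 0, 0, 0, 0, 0.4], [0, 0, 0, 0, 0, 0, 0.6], [0, 0, 0, 0, 0, 0, 0.8], [0, 0, 0, 0, 0, 0, 1], [0, 0, 0, 0, 0, 0, 1]]]'

```text
time: 13.18
tool_pos: [0.5087, 0.0203, 0.1392]
tcp_rot: [0.296, 3.127, 0.0]
wrist_force: [-0.6, 0.4, 0.1]
width: 1.003
grip_force: 0.0
```

Call:
jog_arm --increments '[[[0, 0, 0, 0, 0, 0, 1], [0, 0, -0.3, 0, 0, 0, 1], [0, 0, -0.9, 0, 0, 0, 1], [0, 0, -1, 0, 0, 0, 1], [0, 0, -1, 0, 0, 0, 1]]]'

```text
time: 13.6
tool_pos: [0.508, 0.0203, 0.2362]
tcp_rot: [-0.296, -3.126, 0.0]
wrist_force: [1.5, -0.1, 0.2]
width: 1.002
grip_force: 0.0
```

Call:
jog_arm --increments '[[[0, 0, -0.1, 0, 0, 0, 1], [0, 0, 0, 0, 0, 0, 1], [0, 0, 0, 0, 0, 0, 1], [0, 0, 0, 0, 0, 0, 1], [0, 0, 0, 0, 0, 0, 1]]]'

```text
time: 14.02
tool_pos: [0.5074, 0.0203, 0.2364]
tcp_rot: [-0.296, -3.124, 0.0]
wrist_force: [-0.6, 0.1, -0.1]
width: 1.002
grip_force: 0.0
```

```bash
python3 -c "
from h import *
plan(.521,-.201,.21,-14.8)
s=read_state();print(s['time'],s['tool_pos'])"
```

```text
yaw -10.81 turn units [-0.01 -0.03  0.66] shift units [-2.32 -7.02  0.88]
14.0167 [0.50741158 0.02033285 0.23638158]
```

Call:
jog_arm --increments '[[[0, 0, 0, 0, 0, 0.65, 1], [-0.3, -0.8, 0, 0, 0, 0, 1], [-0.3, -1, 0, 0, 0, 0, 1], [-0.3, -1, 0, 0, 0, 0, 1], [-0.3, -1, 0, 0, 0, 0, 1]]]'

```text
time: 14.43
tool_pos: [0.5136, -0.0999, 0.2366]
tcp_rot: [-0.4, -3.113, -0.0]
wrist_force: [0.3, 0.0, -0.6]
width: 1.002
grip_force: 0.0
```

Call:
jog_arm --increments '[[[-0.3, -1, 0, 0, 0, 0, 1], [-0.3, -1, 0, 0, 0, 0, 1], [-0.3, -0.8, 0, 0, 0, 0, 1], [-0.2, -0.4, 0, 0, 0, 0, 1], [0, 0, 0, 0, 0, 0, 1]]]'

```text
time: 14.85
tool_pos: [0.5219, -0.2025, 0.237]
tcp_rot: [-0.407, -3.114, 0.0]
wrist_force: [0.5, 0.8, -0.8]
width: 0.997
grip_force: 0.0
```

Call:
jog_arm --increments '[[[0, 0, 0.4, 0, 0, 0, 1], [0, 0, 0.4, 0, 0, 0, 1], [0, 0, 0, 0, 0, 0, 1], [0, 0, 0, 0, 0, 0, 1], [0, 0, 0, 0, 0, 0, 1]]]'

```text
time: 15.27
tool_pos: [0.5217, -0.1991, 0.2135]
tcp_rot: [-0.4, -3.115, -0.001]
wrist_force: [0.3, -0.8, 0.1]
width: 0.996
grip_force: 0.0
```

```bash
python3 -c "
from h import *
plan(.521,-.201,.139,-14.8)
s=read_state();print(s['time'],s['tool_pos'])"
```

```text
yaw -14.63 turn units [ 0.   -0.01  0.03] shift units [ 0.01 -0.07  2.48]
15.2667 [ 0.52170483 -0.199141    0.21351683]
```

Call:
jog_arm --increments '[[[0, -0.06, 0.5, 0, 0, 0, 1], [0, 0, 0.7, 0, 0, 0, 1], [0, 0, 0.7, 0, 0, 0, 1], [0, 0, 0.45, 0, 0, 0, 1], [0, 0, 0.1, 0, 0, 0, 1]]]'

```text
time: 15.68
tool_pos: [0.5201, -0.2008, 0.1384]
tcp_rot: [-0.401, -3.112, -0.002]
wrist_force: [-0.9, 0.8, -0.1]
width: 1.001
grip_force: 0.0
```

Call:
jog_arm --increments '[[[0, 0, 0, 0, 0, 0, 0.6], [0, 0, 0, 0, 0, 0, 0.5], [0, 0, 0, 0, 0, 0, 0.4], [0, 0, 0, 0, 0, 0, 0.3], [0, 0, 0, 0, 0, 0, -0.5]]]'

```text
time: 16.1
tool_pos: [0.5228, -0.2026, 0.1426]
tcp_rot: [0.402, 3.112, -0.002]
wrist_force: [0.6, -0.2, 3.5]
width: 0.67
grip_force: 53.5
```

Call:
jog_arm --increments '[[[0, 0, 0, 0, 0, 0, -1], [0, 0, 0, 0, 0, 0, -1], [0, 0, 0, 0, 0, 0, -1], [0, 0, 0, 0, 0, 0, -1], [0, 0, 0, 0, 0, 0, -1]]]'

```text
time: 16.52
tool_pos: [0.5229, -0.2027, 0.1426]
tcp_rot: [0.402, 3.112, -0.001]
wrist_force: [-0.1, -1.2, 6.6]
width: 0.673
grip_force: 53.8
```

Call:
jog_arm --increments '[[[0, 0, -0.15, 0, 0, 0, -1], [0, 0, -0.3, 0, 0, 0, -1], [0, 0, -0.4, 0, 0, 0, -1], [0, 0, -0.4, 0, 0, 0, -1], [0, 0, -0.25, 0, 0, 0, -1]]]'

```text
time: 16.93
tool_pos: [0.5222, -0.2023, 0.1879]
tcp_rot: [0.402, 3.114, -0.001]
wrist_force: [0.9, -0.9, -0.6]
width: 0.671
grip_force: 53.3
```

Call:
jog_arm --increments '[[[0, 0, 0, 0, 0, 0, -1], [0, 0, 0, 0, 0, 0, -1], [0, 0, 0, 0, 0, 0, -1], [0, 0, 0, 0, 0, 0, -1], [0, 0, 0, 0, 0, 0, -1]]]'

```text
time: 17.35
tool_pos: [0.521, -0.2019, 0.1849]
tcp_rot: [-0.402, -3.114, -0.001]
wrist_force: [0.4, -0.2, -1.1]
width: 0.674
grip_force: 53.3
```

Call:
jog_arm --increments '[[[0, 0, 0, 0, 0, 0, -1], [0, 0, 0, 0, 0, 0, -1], [0, 0, 0, 0, 0, 0, -1], [0, 0, 0, 0, 0, 0, -1], [0, 0, 0, 0, 0, 0, -1]]]'

```text
time: 17.77
tool_pos: [0.5215, -0.202, 0.1856]
tcp_rot: [-0.402, -3.116, -0.0]
wrist_force: [-0.8, 0.5, -1.4]
width: 0.674
grip_force: 53.3
```

Call:
jog_arm --increments '[[[0, 0, 0, 0, 0, 0, -1], [0, 0, 0, 0, 0, 0, -1], [0, 0, 0, 0, 0, 0, -1], [0, 0, 0, 0, 0, 0, -1], [0, 0, 0, 0, 0, 0, -1]]]'

```text
time: 18.18
tool_pos: [0.5215, -0.2021, 0.1857]
tcp_rot: [0.402, 3.116, -0.0]
wrist_force: [-0.4, -0.2, -1.7]
width: 0.675
grip_force: 53.3
```

```bash
python3 - <<'E'
from h import *
F=[]
for _ in range(8): viewer.read_camera("top"); s=read_state(); F.append(s["wrist_force"])
print(np.mean(F,0),np.std(F,0),s["tool_pos"],s["time"])
P,u,v=cloud("top",viewer.read_camera("top")[1])
for c in((.528,.255),(.509,.0185)):
    t=P[(np.linalg.norm(P[:,:2]-c,axis=1)<.075)&(P[:,2]>.112)&(P[:,2]<.13)]
    print(len(t),cv2.minAreaRect((t[:,:2]*1000).astype(np.float32)))
E
```

```text
[-0.14441059  0.09361703 -1.64702775] [0.66528824 0.26061739 0.39929738] [ 0.52154818 -0.20206905  0.18572149] 18.5833
767 ((528.624755859375, 256.6197509765625), (85.26329040527344, 58.151973724365234), 0.7607240676879883)
771 ((508.3477783203125, 20.594955444335938), (57.343849182128906, 87.16578674316406), 78.81095123291016)
```

The right tin weighs about 1.6 N, so the left one is heaviest (4.7, 2.4 and 1.6 N). The two tins already put back are within about 1 mm of where they stood. I'll set the right one down.

Call:
jog_arm --increments '[[[0, 0, 0.3, 0, 0, 0, -1], [0, 0, 0.4, 0, 0, 0, -1], [0, 0, 0.3, 0, 0, 0, -1], [0, 0, 0.2, 0, 0, 0, -1], [0, 0, 0.08, 0, 0, 0, -1]]]'

```text
time: 19.05
tool_pos: [0.5202, -0.2015, 0.1448]
tcp_rot: [-0.402, -3.112, -0.002]
wrist_force: [-1.0, -0.0, -1.5]
width: 0.676
grip_force: 53.3
```

Call:
jog_arm --increments '[[[0, 0, 0.02, 0, 0, 0, -1], [0, 0, 0.03, 0, 0, 0, -1], [0, 0, 0.04, 0, 0, 0, -1], [0, 0, 0.04, 0, 0, 0, -1], [0, 0, 0.04, 0, 0, 0, -1]]]'

```text
time: 19.47
tool_pos: [0.5219, -0.2022, 0.1426]
tcp_rot: [0.402, 3.115, -0.0]
wrist_force: [-0.9, -0.4, 1.2]
width: 0.675
grip_force: 53.3
```

Call:
jog_arm --increments '[[[0, 0, 0.03, 0, 0, 0, -1], [0, 0, 0.02, 0, 0, 0, -1], [0, 0, 0, 0, 0, 0, -1], [0, 0, 0, 0, 0, 0, -1], [0, 0, 0, 0, 0, 0, -1]]]'

```text
time: 19.88
tool_pos: [0.5219, -0.2023, 0.1426]
tcp_rot: [0.402, 3.115, -0.0]
wrist_force: [-3.7, 0.4, 8.8]
width: 0.677
grip_force: 53.7
```

Call:
jog_arm --increments '[[[0, 0, 0, 0, 0, 0, 0.4], [0, 0, 0, 0, 0, 0, 0.6], [0, 0, 0, 0, 0, 0, 0.8], [0, 0, 0, 0, 0, 0, 1], [0, 0, 0, 0, 0, 0, 1]]]'

```text
time: 20.3
tool_pos: [0.5215, -0.2021, 0.1406]
tcp_rot: [-0.402, -3.116, -0.0]
wrist_force: [-0.3, -0.7, -0.2]
width: 1.002
grip_force: 0.0
```

Call:
jog_arm --increments '[[[0, 0, 0, 0, 0, 0, 1], [0, 0, -0.3, 0, 0, 0, 1], [0, 0, -0.9, 0, 0, 0, 1], [0, 0, -1, 0, 0, 0, 1], [0, 0, -1, 0, 0, 0, 1]]]'

```text
time: 20.72
tool_pos: [0.521, -0.2018, 0.2376]
tcp_rot: [-0.402, -3.114, -0.001]
wrist_force: [1.1, -0.6, 0.2]
width: 0.998
grip_force: 0.0
```

Call:
jog_arm --increments '[[[0, 0, -0.3, 0, 0, -0.9, 1], [0, 0, 0, 0, 0, -0.9, 1], [0, 0, 0, 0, 0, -0.75, 1], [0, 0, 0, 0, 0, 0, 1], [0, 0, 0, 0, 0, 0, 1]]]'

```text
time: 21.13
tool_pos: [0.5215, -0.202, 0.2462]
tcp_rot: [-0.013, 3.141, -0.0]
wrist_force: [0.0, 0.2, -0.7]
width: 0.999
grip_force: 0.0
```

```bash
python3 -c "
from h import *
plan(.526,.2600,.21,0.6)
s=read_state();print(s['time'],s['tool_pos'])"
```

```text
yaw 0.46 turn units [-0.    0.   -0.02] shift units [-0.31 15.4   1.21]
21.1333 [ 0.52154356 -0.20204975  0.2461931 ]
```

Call:
jog_arm --increments '[[[-0.1, 0.5, 0, 0, 0, 0, 1], [-0.1, 1, 0, 0, 0, 0, 1], [-0.1, 1, 0, 0, 0, 0, 1], [0, 1, 0, 0, 0, 0, 1], [0, 1, 0, 0, 0, 0, 1]]]'

```text
time: 21.55
tool_pos: [0.529, -0.0658, 0.2456]
tcp_rot: [0.011, -3.141, -0.0]
wrist_force: [1.2, 0.7, 0.1]
width: 1.001
grip_force: 0.0
```

Call:
jog_arm --increments '[[[0, 1, 0, 0, 0, 0, 1], [0, 1, 0, 0, 0, 0, 1], [0, 1, 0, 0, 0, 0, 1], [0, 1, 0, 0, 0, 0, 1], [0, 1, 0, 0, 0, 0, 1]]]'

```text
time: 21.97
tool_pos: [0.5272, 0.0844, 0.2456]
tcp_rot: [0.012, -3.141, 0.0]
wrist_force: [0.3, -0.5, -1.1]
width: 1.0
grip_force: 0.0
```

Call:
jog_arm --increments '[[[0, 1, 0, 0, 0, 0, 1], [0, 1, 0, 0, 0, 0, 1], [0, 1, 0, 0, 0, 0, 1], [0, 1, 0, 0, 0, 0, 1], [0, 1, 0, 0, 0, 0, 1]]]'

```text
time: 22.38
tool_pos: [0.5257, 0.2345, 0.2455]
tcp_rot: [0.013, -3.141, 0.0]
wrist_force: [0.4, -1.4, -0.7]
width: 0.999
grip_force: 0.0
```

Call:
jog_arm --increments '[[[0, 0.6, 0, 0, 0, 0, 1], [0, 0.3, 0.3, 0, 0, 0, 1], [0, 0, 0.6, 0, 0, 0, 1], [0, 0, 0.2, 0, 0, 0, 1], [0, 0, 0, 0, 0, 0, 1]]]'

```text
time: 22.8
tool_pos: [0.524, 0.2588, 0.2095]
tcp_rot: [0.015, -3.136, 0.004]
wrist_force: [0.2, -0.2, -0.2]
width: 0.997
grip_force: 0.0
```

Call:
jog_arm --increments '[[[0, 0, 0, 0, 0, 0, 1], [0, 0, 0, 0, 0, 0, 1], [0, 0, 0, 0, 0, 0, 1], [0, 0, 0, 0, 0, 0, 1], [0, 0, 0, 0, 0, 0, 1]]]'

```text
time: 23.22
tool_pos: [0.5263, 0.2599, 0.2135]
tcp_rot: [-0.015, 3.14, 0.001]
wrist_force: [-0.3, 0.1, 0.8]
width: 1.001
grip_force: 0.0
```

```bash
python3 -c "
from h import *
plan(.526,.2600,.139,0.6)
s=read_state();print(s['time'],s['tool_pos'])"
```

```text
yaw 0.55 turn units [ 0.01  0.01 -0.01] shift units [0.01 0.01 2.48]
23.2167 [0.52628239 0.25985055 0.21354193]
```

Call:
jog_arm --increments '[[[0, 0, 0.5, 0, 0, 0, 1], [0, 0, 0.7, 0, 0, 0, 1], [0, 0, 0.7, 0, 0, 0, 1], [0, 0, 0.45, 0, 0, 0, 1], [0, 0, 0.1, 0, 0, 0, 1]]]'

```text
time: 23.63
tool_pos: [0.5241, 0.2592, 0.1364]
tcp_rot: [0.016, -3.137, 0.003]
wrist_force: [-0.8, -0.7, 1.0]
width: 1.001
grip_force: 0.0
```

Call:
jog_arm --increments '[[[0, 0, 0, 0, 0, 0, 0.6], [0, 0, 0, 0, 0, 0, 0.5], [0, 0, 0, 0, 0, 0, 0.4], [0, 0, 0, 0, 0, 0, 0.3], [0, 0, 0, 0, 0, 0, -0.5]]]'

```text
time: 24.05
tool_pos: [0.5268, 0.2597, 0.141]
tcp_rot: [-0.016, 3.139, -0.001]
wrist_force: [-0.1, -6.0, 6.5]
width: 0.677
grip_force: 53.1
```

Call:
jog_arm --increments '[[[0, 0, 0, 0, 0, 0, -1], [0, 0, 0, 0, 0, 0, -1], [0, 0, 0, 0, 0, 0, -1], [0, 0, 0, 0, 0, 0, -1], [0, 0, 0, 0, 0, 0, -1]]]'

```text
time: 24.47
tool_pos: [0.5268, 0.2597, 0.141]
tcp_rot: [-0.016, 3.139, -0.0]
wrist_force: [-1.3, -5.1, 6.1]
width: 0.675
grip_force: 53.1
```

Call:
jog_arm --increments '[[[0, 0, -0.15, 0, 0, 0, -1], [0, 0, -0.3, 0, 0, 0, -1], [0, 0, -0.5, 0, 0, 0, -1], [0, 0, -0.6, 0, 0, 0, -1], [0, 0, -0.6, 0, 0, 0, -1]]]'

```text
time: 24.88
tool_pos: [0.5249, 0.2602, 0.2037]
tcp_rot: [0.016, -3.14, -0.0]
wrist_force: [0.3, -0.1, -5.1]
width: 0.675
grip_force: 54.0
```

Call:
jog_arm --increments '[[[0, 0, -0.7, 0, 0, 0, -1], [0, 0, -0.7, 0, 0, 0, -1], [0, 0, -0.7, 0, 0, 0, -1], [0, 0, -0.5, 0, 0, 0, -1], [0, 0, -0.3, 0, 0, 0, -1]]]'

```text
time: 25.3
tool_pos: [0.5262, 0.2608, 0.2934]
tcp_rot: [-0.016, 3.139, 0.003]
wrist_force: [0.6, 0.2, -4.9]
width: 0.68
grip_force: 54.2
```

Call:
jog_arm --increments '[[[0, 0, 0, 0, 0, 0, -1], [0, 0, 0, 0, 0, 0, -1], [0, 0, 0, 0, 0, 0, -1], [0, 0, 0, 0, 0, 0, -1], [0, 0, 0, 0, 0, 0, -1]]]'

```text
time: 25.72
tool_pos: [0.5251, 0.2597, 0.289]
tcp_rot: [0.016, -3.139, 0.002]
wrist_force: [-0.2, -0.4, -4.5]
width: 0.675
grip_force: 54.2
```

Call:
jog_arm --increments '[[[0, 0, 0, 0, 0, 0, -1], [0, 0, 0, 0, 0, 0, -1], [0, 0, 0, 0, 0, 0, -1], [0, 0, 0, 0, 0, 0, -1], [0, 0, 0, 0, 0, 0, -1]]]'

```text
time: 26.13
tool_pos: [0.5258, 0.26, 0.2907]
tcp_rot: [0.016, -3.142, 0.0]
wrist_force: [-0.0, 0.3, -4.4]
width: 0.675
grip_force: 54.2
```

```bash
python3 - <<'E'
from h import *
F=[]
im2,d2=viewer.read_camera("top"); im,d=viewer.read_camera("side")
cv2.imwrite("pics/c.png",np.hstack([cv2.resize(im2,(400,300)),cv2.resize(im,(400,300))]))
for _ in range(6): viewer.read_camera("top"); s=read_state(); F.append(s["wrist_force"])
print(np.mean(F,0),s["tool_pos"],s["time"],s["grip_force"])
P,u,v=cloud("side",d)
q=P[(abs(P[:,0]-.526)<.04)&(abs(P[:,1]-.23)<.02)&(P[:,2]>.02)]; print("tin z range",np.percentile(q[:,2],[0,1,5,50,99]))
P,u,v=cloud("top",d2)
for c in((.509,.0185),(.521,-.2015)):
    t=P[(np.linalg.norm(P[:,:2]-c,axis=1)<.075)&(P[:,2]>.112)&(P[:,2]<.13)]
    print(len(t),cv2.minAreaRect((t[:,:2]*1000).astype(np.float32)))
E
```

```text
[-0.02033983 -0.24434758 -4.93153578] [0.52580175 0.26000303 0.29073049] 26.5333 54.20189559459686
tin z range [0.15714267 0.16117239 0.17502348 0.38313454 0.57131512]
769 ((508.51287841796875, 20.742107391357422), (57.31809997558594, 87.49273681640625), 78.67102813720703)
776 ((521.2698364257812, -200.21493530273438), (57.88777542114258, 86.677734375), 74.07958984375)
```

View pics/c.png

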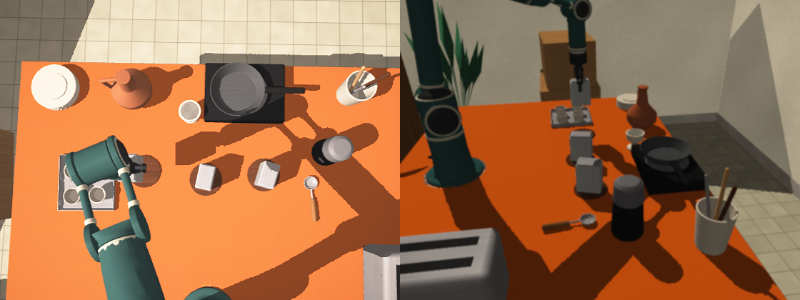

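The heaviest tin is held upright at about (580,92) in the side half, with its underside near 0.156 m. The other two are back on their coasters at (207,178) and (267,175) in the top half, and nothing else has moved. I'll hand in.

```bash
python3 -c "
from workcell import bot
print(bot.finish_job())"
```

```text
the job is handed in; nothing more can be done
None
```

The left tin is the heaviest, at about 0.48 kg against 0.24 kg (middle) and 0.16 kg (right); the arm is still gripping it upright over its coaster with its underside about 15.6 cm up, the other two are back within about 2 mm of where they stood, and I've handed the job in at about 27 s (no verdict was returned).

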